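# Lift the door off a control box and hang it chart outward

### The arm

A 6-joint arm with a two-finger parallel gripper is mounted at the origin on a cart in front of the work surface, level with it; the furniture and walls round the work are solid. World frame = base frame: x ahead of the robot, y to its left, z up, the work surface at z = 0. Lengths are in m, angles in rad, forces in N, time in s.
With the tool pointing down it reaches from about 0.35 to 0.975 m from the base axis. Payload 4.9 kg.
Tool frame: the origin (TCP) lies between the finger pads; the fingertips stand 14 mm ahead of it and the grasp point (between the pads) lies 5 mm behind it (manip.tcp_to_tips is the distance from the TCP to the fingertips, in m); z points along the fingers, y is the line along which they close (so a half turn about z gives the same grasp; the last joint's range is limited). The gripper opens to 85 mm and grips with 20 to 120 N. Pads are 22 mm wide; open, the fingers measure 114 mm over their backs; the gripper's body (76 mm by 85 mm) begins 54 mm behind the grasp point. The pads swing forward as they close: fully open they stand 13 mm farther back than shut.
Start: joints at [-1.317, 0.053, 1.613, -0, 1.476, -0.119], TCP at [0.228, -0.582, 0.212] pointing down, gripper open.
Joint ranges: [-3.01, 3.01], [-1.01, 2.22], [0.06, 2.58], [-1.02, 4.17], [0.09, 2.62], [-3.14, 3.14]. Speed limits (rad/s): [2.57, 2.57, 3.14, 3.14, 3.14, 3.14].

### API

Orientations are given as a unit quaternion [w, x, y, z].
In Python, from plant import manip gives the robot as it stands.
- The arm moves only by the tool servo_tool, never from a script. Its argument "moves" is a list that holds one entry, the list of rows, each a list of 7 numbers: the shift along the tool's x, y, z in mm, then the turn, a rotation vector about the tool's x, y, z in degrees, then the finger opening in mm, from 0 to 85.4. In form: [[[x, y, z, ax, ay, az, fingers], ...]]. A call has 1 to 12 rows; each row shifts and turns the commanded pose from where the row before left it, along the tool's axes as they then stand; what a row does not reach is not made up. A row lasts 1/8 s, in which the tool goes at most 62.5 mm and 10.7 degrees, less where a joint would pass 70% of its speed; a pose out of reach is approached as far as the arm can. A call with a gripper value outside its range is refused whole. The fingers move at their own pace and stop on an object; the grip force is fixed at half the most. Time passes only in rows, so rows that do not move let the fingers close. It gives the time, the measured TCP pose, the force, the opening and the grip force at its end, in the units of the state.
- manip.state(): the state, without advancing time (a new reading comes with each control period).
- manip.grab_frame(name): name is "scene" or "top" or "wrist"; returns a dict with "image" (420x560x3 uint8, blue, green, red), "mtx" (3x3 intrinsics, pixels), "dist_coeffs" ([k1, k2, p1, p2, k3] as OpenCV has them; the pictures are not rectified), "eye" and "rotation" of the camera in the world. Camera axes: x right, y down, z forward; pixel columns grow to the right and rows downward; lengths in m; the calibration is good to about 2 mm. A picture is of the moment at which its call begins. There is no depth.
- manip.job_done(): hands the job in; it is judged then, once.
The state is a dict: "time": time; "joint_pos": joint angles; "joint_vel": joint speeds; "joint_efforts": joint torques, N m; "tool_pos": TCP position; "tool_rot": TCP orientation; "contact_force": force on the tool from outside, world axes, zero at the start; "ft_torque": the same for the moment, N m; "gripper_width": opening from 0.0 (shut) to 1.0 (fully open); "grasp_force": force on a finger pad.
Only numpy, scipy, OpenCV 4.12 (cv2) and the standard library are available. Lean on these libraries where they do the work, as an engineer would, in place of code of your own. Each camera call takes 0.05 s, during which the arm holds its last target. There are 200 camera calls.

### The job

The door of the small grey control box stands open. Draw the hinge pin up by its knob until it snaps and stays up, lift the door off its hinge, and hang it by the round hole below its top edge on the hook stand, with the connection chart that is on the inside of the door facing outward, towards the free end of the hook, so that it can be read while the box is wired. Leave the door hanging freely and still, and leave the other things on the bench where they are.

Things in the scene. Friction and masses are not known exactly. Their poses are not given: they have to be found in the camera images.
- box: Fixed grey steel control box, 80 deep (x) x 140 wide (y) x 176 mm high, open front facing its own -x, terminal blocks inside; origin at the centre of its underside. Vertical hinge axis at x = -52, y = -78 mm, its right front corner seen from the robot. Three steel leaves stand out there, 5 mm thick with tops at z = 35, 127 and 166 mm, reaching 8 mm round the axis.
- lower_pin (a point): Top of the stub on the lowest leaf, on the hinge axis. It and a like stub on the middle leaf, 7.6 mm thick and 9 mm tall, carry the door's two knuckles. With the pin drawn the door clears them when raised over 9.5 mm; at 12 mm its upper knuckle meets the top leaf, so it must then go sideways, away from the hinge, before rising further. Axes as the box.
- hinge_pin (a joint): Upward travel in m of the captive pin: 0 = home (down through the top leaf into the top of the door's upper knuckle, so that the door cannot leave the hinge), 0.030 = fully drawn, door free. An over-centre spring resists with about 5 N; past the middle (0.015) the pin snaps up and stays, short of it it snaps back home.
- pin_knob (a point): Centre of the top of the pin's dark steel knob; it moves with the pin. The knob is 18 mm in diameter and 20 mm tall, downwards from here, above a thinner neck; the fixed collar and top leaf begin 30 mm below this point when the pin is home.
- door: Loose grey door, about 0.35 kg, open 52 to 95 degrees. Origin on the hinge axis at the lower edge, z up; panel y = 12 to 150, z = 0 to 150, x = -6 to 6 mm, sheet at x = -6 to -2. Own -x is its plain outside with a round black lock, own +x its inside with rims and a white paper chart. Two knuckles, 18 mm outside, bore 10, on the axis at z = 15 to 29 and 107 to 129. Mass centre y = 79, z = 77 mm.
- door_hole (a point): Centre of the 18 mm round hole through the door's 4 mm sheet, 46 mm below the top edge, above the mass centre (door x = -4, y = 79, z = 104 mm); axes as the door.
- door_top (a point): Point on the door's top edge above the hole and the mass centre (door x = 0, y = 79, z = 150 mm); axes as the door. The top 24 mm of the door, along its whole length, is a solid header 12 mm thick (door x = -6 to 6): the place to grip from above, across the thickness. On its hinge the door swings easily between closed and about 150 degrees open and stays where it is left.
- hook: Fixed hook stand: dark base plate 110 x 80 x 8 mm, an upright at own x = +55 mm and a bent steel bar 8 mm thick; origin on the bench below the hook. Its arm is level along own x, bar centre 175 mm high, and bends up at 45 degrees to a free tip that points to own -x, roughly at the robot. A hung door's hole centre lies 5 mm below the bar centre.
- hook_tip (a point): Centre of the round free end of the bar, at x = -47, z = 187 mm of the hook stand; axes as the stand.
- hook_bend (a point): Bar centre where the level arm turns up to the tip, at x = -35, z = 175 mm of the stand; axes as the stand.
- hook_root (a point): Bar centre at the inner end of the level arm, at x = +35, z = 175 mm of the stand; behind it the bar curves down to the upright; nothing is higher than the bar there. Axes as the stand.
- microscope: Fixed stereo microscope right of the work, up to 0.42 m high, over about x = 0.43 to 0.80, y = -0.45 to -0.18 m of the world; keep the arm clear of it. Origin under its stand.
- power_supply: Fixed power supply behind the hook stand, with a box and a spray can on top, up to 0.45 m high, over about x = 0.60 to 0.82, y = -0.06 to 0.10 m of the world; keep clear.
- flux_bottle: Bystander: brown bottle with black cap, 38 mm diameter, 76 mm tall; origin at its underside.
- solder_reel: Bystander: reel of solder lying flat, 58 mm diameter, 30 mm tall; origin at its underside.
- wick_reel: Bystander: small flat reel of desoldering wick, 42 mm diameter, 12 mm tall; origin at its underside.

How it is judged:
On the way, in this order (a step that is already met when the one before it is completed fails the run):
1. the hinge pin is drawn fully up and stays (value of joint hinge_pin above 0.026 m and horizontal distance between door and lower_pin below 0.02 m), for 0.2 s.
2. the door is off its hinge (horizontal distance between door and lower_pin above 0.06 m), for 0.1 s.
At the end, for the whole second after the job is handed in: The door hangs freely and still by its hole on the level arm of the hook (hole centre within 7 mm sideways of the bar, up to 12 mm below its centre line), upright within 11 degrees, chart side towards the hook's free end; nothing else was pushed more than 30 mm (x of hook_tip in the frame of door above 0.008 m and x of hook_root in the frame of door below -0.004 m and x of door_hole in the frame of hook between -0.04 and 0.04 m and y of door_hole in the frame of hook between -0.007 and 0.007 m and z of door_hole in the frame of hook between 0.163 and 0.178 m and angle between door's own z axis and vertical below 0.2 rad and contact force between door and hook above 1 N and linear speed of door below 0.05 m/s and angular speed of door below 0.4 rad/s); the robot touches nothing.
It fails at once if a thing beside the work is pushed more than 30 mm (distance of any of flux_bottle, solder_reel, wick_reel from where it was at the start of the episode above 0.03 m).
It fails at once if the bottle is knocked over (angle between flux_bottle's own z axis and vertical above 0.6 rad).
It also fails if it takes over 72 s, if anything falls off the work surface, if the arm or the gripper's body presses on something with over 40 N, if the wrist force passes 120 N, or if a joint passes its speed limit or range.

## Working session

There is one attempt and no reset: what is moved stays moved. The work goes in short steps, Python scripts to look and compute and a tool call to move; the robot and the scene stay as the last step left them, time stands still between calls to the robot, and variables do not carry over. Pictures are saved under pics/ and viewed, at most 10 in all, crops included, and the job is handed in when it is done.

Besides the shell and the picture viewer there is one more tool, called by a JSON object that holds its "name" and its "arguments", one argument or row to a line. servo_tool: Moves the arm, as the interface text tells. Its arguments: {"type":"object","properties":{"moves":{"type":"array"}},"required":["moves"]}

```bash
ls; mkdir -p pics
cat > h.py <<'E'
import numpy as np, cv2, pickle
from plant import manip
from scipy.spatial.transform import Rotation as R
def grab(n,tag):
    f=manip.grab_frame(n); cv2.imwrite(f'pics/{tag}.png',f['image']); pickle.dump(f,open(f'pics/{tag}.pkl','wb')); return f
def load(tag): return pickle.load(open(f'pics/{tag}.pkl','rb'))
def ray(f,px):
    u=cv2.undistortPoints(np.array([[px]],float),np.array(f['mtx']),np.array(f['dist_coeffs']))[0,0]
    d=rot(f)@np.array([u[0],u[1],1]); return np.array(f['eye']),d/np.linalg.norm(d)
def rot(f):
    r=np.array(f['rotation']); return r if r.shape==(3,3) else R.from_quat(r,scalar_first=True).as_matrix()
def onz(f,px,z):
    e,d=ray(f,px); return e+d*(z-e[2])/d[2]
def tri(f,p,g,q):
    a,d=ray(f,p); b,e=ray(g,q); s=np.linalg.lstsq(np.c_[d,-e],b-a,rcond=None)[0]
    P,Q=a+s[0]*d,b+s[1]*e; return (P+Q)/2,np.linalg.norm(P-Q)
def proj(f,P):
    M=rot(f); rv=cv2.Rodrigues(M.T)[0]; t=-M.T@np.array(f['eye'])
    return cv2.projectPoints(np.array(P,float).reshape(-1,3),rv,t,np.array(f['mtx']),np.array(f['dist_coeffs']))[0][:,0]
E
python3 - <<'E'
from h import *
for n in('scene','top'):
    f=grab(n,n+'0'); print(n,f['eye'],rot(f).round(3).tolist(),f['mtx'])
print(manip.state())
E
```

```text
pics
scene [0.25373748 0.6183235  0.87527651] [[-0.886, -0.331, 0.325], [-0.464, 0.645, -0.607], [-0.009, -0.689, -0.725]] [[412.48316397   0.         282.94591133]
 [  0.         412.48316397 217.41638431]
 [  0.           0.           1.        ]]
top [ 0.11112908 -0.17838755  1.08423702] [[0.308, -0.843, 0.441], [-0.951, -0.268, 0.153], [-0.011, -0.467, -0.884]] [[386.00497376   0.         279.10728613]
 [  0.         386.00497376 209.19044669]
 [  0.           0.           1.        ]]
{'time': 0.1, 'joint_pos': array([-1.31701337e+00,  5.32979862e-02,  1.61415009e+00, -2.11010841e-05,
        1.47604423e+00, -1.18948953e-01]), 'joint_vel': array([ 0.00074632, -0.00015967, -0.00244359,  0.00053659, -0.0007096 ,
        0.00048439]), 'joint_efforts': array([ 3.97815602e-04, -3.94908679e+01, -3.71360779e+01, -1.34661018e-04,
        3.94651172e-03,  2.19074968e-05]), 'tool_pos': array([ 0.22747085, -0.58148153,  0.21128553]), 'tool_rot': array([-9.46961962e-04,  9.82683441e-01,  1.85289914e-01, -7.44644069e-05]), 'contact_force': array([ 0.25133222, -0.0575635 ,  0.27738444]), 'ft_torque': array([ 0.00632235, -0.018291  , -0.03976361]), 'grasp_force': 0.0, 'gripper_width': 0.9973928347117734}
```

View pics/scene0.png

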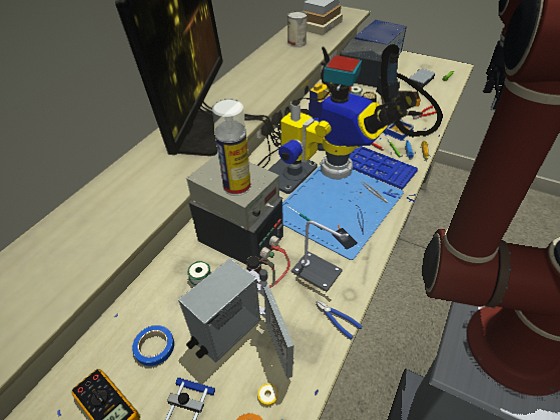

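View pics/top0.png

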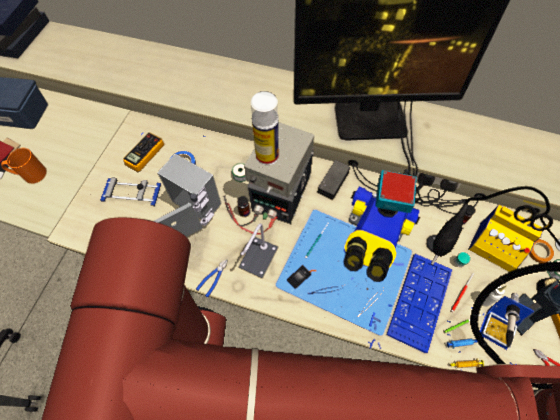

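The scene view shows the box at about (220,310), the open door at (278,330), and the hook stand at (315,265). In the top view the box is at (188,185), the door at (185,218) and the hook at (258,245). I'll view crops of both.

Run:
```python
from h import *
a=load('scene0')['image'][220:370,180:380]; b=load('top0')['image'][150:270,140:300]
cv2.imwrite('pics/c1.png',cv2.resize(a,None,fx=4,fy=4,interpolation=cv2.INTER_CUBIC))
cv2.imwrite('pics/c2.png',cv2.resize(b,None,fx=5,fy=5,interpolation=cv2.INTER_CUBIC))
```

```text
(no output)
```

View pics/c1.png

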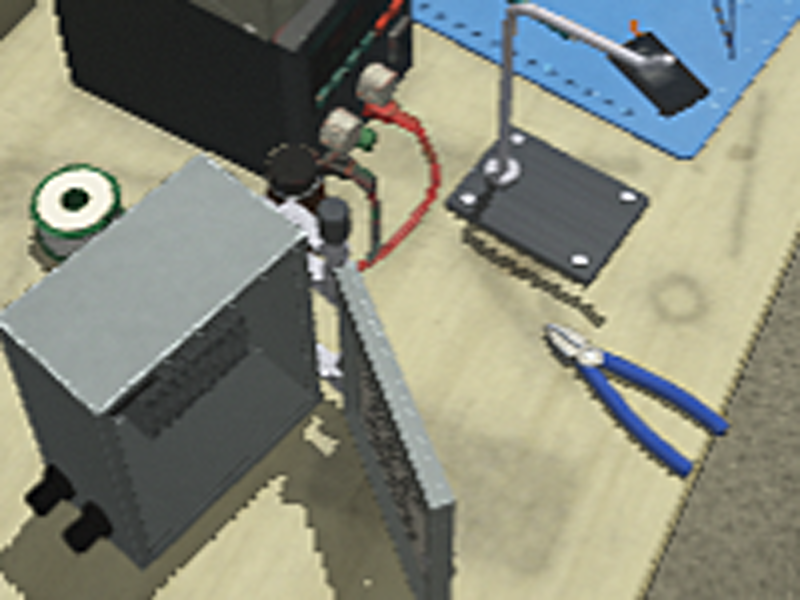

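View pics/c2.png

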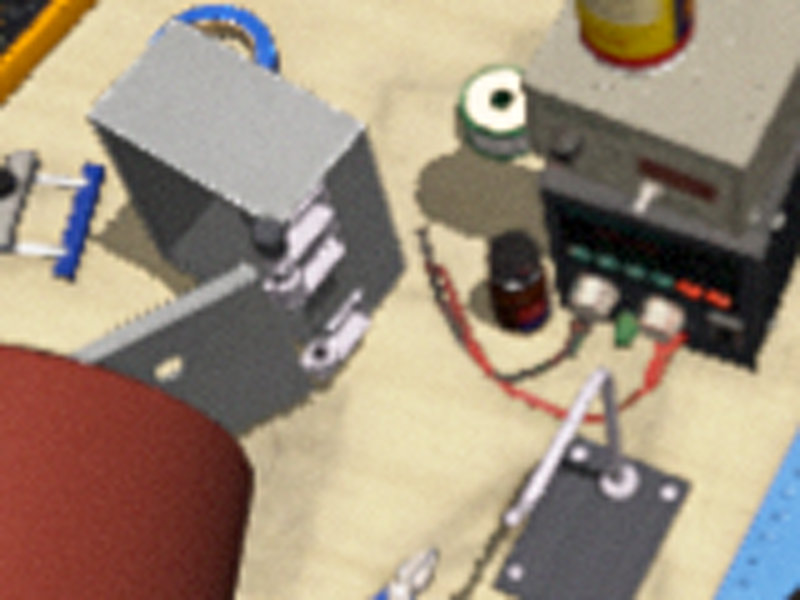

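Crop readings:
- **c1:** knob top (333,205), box top corners (305,238), (105,412), (0,318), (204,155), door top end (440,505), hook tip (668,62), root (515,8).
- **c2:** knob (269,228), box corners (285,222), (93,118), (185,22), (362,127), hook tip (513,518), root (605,374), door hole (168,367).

Run:
```python
from h import *
s,t=load('scene0'),load('top0')
S=lambda x,y:(x/4+180-.4,y/4+220-.4)
T=lambda x,y:(x/5+140-.4,y/5+150-.4)
def p(n,a,b):
    P,e=tri(s,S(*a),t,T(*b)); print(n,(P*1000).round(1),round(e*1000,1))
p('knob',(333,205),(269,230)); 
C=[((305,238),(285,222)),((105,412),(93,118)),((0,318),(185,22)),((204,155),(362,127))]
for i,(a,b) in enumerate(C): p('box%d'%i,a,b); print('   ',onz(s,S(*a),.176)[:2].round(4),onz(t,T(*b),.176)[:2].round(4))
p('tip',(668,62),(513,518)); p('root',(518,10),(605,374))
print('base')
for a,b in [((647,202),None),((585,283),None),((447,205),(690,488))]: print(onz(s,S(*a),.008)[:2].round(4))
print('door top scene', [onz(s,S(*a),.182)[:2].round(4) for a in((345,268),(455,502),(430,507))])
```

```text
knob [522.7 203.4 200.8] 1.1
box0 [540.2 209.3 171.6] 5.0
    [0.5358 0.2126] [0.5409 0.2078]
box1 [570.8 340.5 174.6] 0.8
    [0.5697 0.3412] [0.5705 0.3398]
box2 [648.8 320.3 171.4] 1.3
    [0.6455 0.3224] [0.6469 0.318 ]
box3 [610.7 191.1 176.2] 0.1
    [0.6108 0.191 ] [0.6107 0.1912]
tip [412.9  25.8 187.3] 1.2
root [509.7  12.2 168.7] 1.2
base
[ 0.4214 -0.0103]
[0.4323 0.0647]
[0.535  0.0509]
door top scene [array([0.5065, 0.2226]), array([0.4019, 0.3085]), array([0.4108, 0.3157])]
```

Hinge from box corners (522,202) agrees with the knob at (523,203,201). The hook's yaw is about -8° and its origin about (460,19). The door points along a heading of about 136°. Next I move towards the box by way of the inner side.

{"name": "servo_tool", "arguments": {
  "moves": [
    [[32, -45, -10, 0, 0, 0, 85], [32, -45, -10, 0, 0, 0, 85], [32, -45, -10, 0, 0, 0, 85], [32, -45, -10, 0, 0, 0, 85], [32, -45, -10, 0, 0, 0, 85], [32, -45, -10, 0, 0, 0, 85], [32, -45, -10, 0, 0, 0, 85], [32, -45, -10, 0, 0, 0, 85], [32, -45, -10, 0, 0, 0, 85], [36, -33, -5, 0, 0, 0, 85], [36, -33, -5, 0, 0, 0, 85], [36, -33, -5, 0, 0, 0, 85]]
  ]
}}

```text
time: 1.6
tool_pos: [0.4131, 0.0333, 0.3173]
tool_rot: [0.0, 0.983, 0.186, 0.0]
contact_force: [0.3, -1.5, 0.5]
gripper_width: 0.996
grasp_force: 0.0
```

Run:
```python
from h import *
w,t=grab('wrist','w1'),grab('top','t1')
print(w['eye'],rot(w).round(3).tolist())
P=np.array([[.5225,.203,.200],[.413,.026,.187],[.4095,.3155,.17]])
print(proj(w,P).round(0),proj(t,P).round(0))
c=lambda f,x,y:cv2.resize(f['image'][y:y+150,x:x+200],(400,300),interpolation=cv2.INTER_CUBIC)
m=np.zeros((600,800,3),np.uint8); m[:420,:560]=w['image']; m[300:,400:]=c(t,130,140)
cv2.imwrite('pics/m1.png',m)
```

```text
[0.48030214 0.05972406 0.47952291] [[0.365, -0.893, -0.263], [-0.931, -0.35, -0.104], [0.0, 0.283, -0.959]]
[[127.   5.]
 [282. 203.]
 [ -1.  95.]] [[194. 196.]
 [242. 253.]
 [140. 226.]]
```

View pics/m1.png

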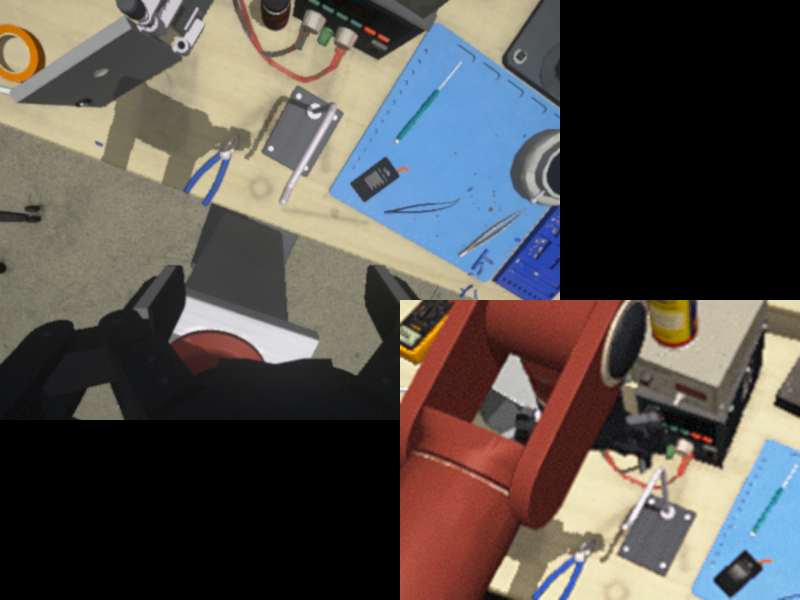

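The wrist view shows the hook tip at (285,201), root at about (334,106), door free end at (14,97), hole (100,72), knob about (130,8), and base plate corners (297,87), (263,150), (304,174), (343,118).

Run:
```python
from h import *
w=load('w1')
for n,p,z in[('tip',(285,201),.187),('root',(333,107),.172),('b1',(297,87),.008),('b2',(263,150),.008),('b3',(304,174),.008),('b4',(343,118),.008),('dend-in',(14,92),.17),('dend-out',(16,101),.17),('hole',(100,72),.124),('knob',(130,8),.2)]:
    print(n,(onz(w,p,z)*1000).round(1))
g=cv2.cvtColor(w['image'],cv2.COLOR_BGR2HSV)
cv2.imwrite('pics/m2.png',np.vstack([cv2.resize(w['image'][0:110,0:200],(800,440),interpolation=cv2.INTER_CUBIC)]))
```

```text
tip [415.6  23.5 187. ]
root [514.   13.6 172. ]
b1 [537.8  48.    8. ]
b2 [437.3  61.7   8. ]
b3 [426.4  -9.8   8. ]
b4 [523.3 -31.    8. ]
dend-in [417.3 302.4 170. ]
dend-out [409.7 299.2 170. ]
hole [461.6 253.1 124. ]
knob [521. 200. 200.]
```

View pics/m2.png

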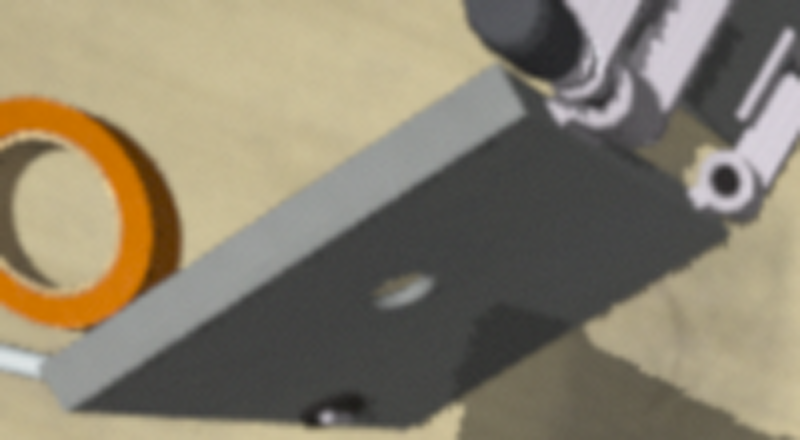

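The close crop (÷4) shows door top corners (45,362), (72,410), (500,66), (530,112), and hole centre (403,291).

Run:
```python
from h import *
w=load('w1')
P=[onz(w,(a/4-.4,b/4-.4),.17)[:2]*1000 for a,b in((45,362),(72,410),(500,66),(530,112))]
print(np.array(P).round(1)); e=(P[0]+P[1])/2; h=(P[2]+P[3])/2
print(e,h,np.linalg.norm(e-h),np.degrees(np.arctan2(*(e-h)[::-1])), [np.linalg.norm(P[0]-P[1]),np.linalg.norm(P[2]-P[3])], 'door edge->hinge',h-12*(e-h)/np.linalg.norm(e-h))
print('mid',h+67*(e-h)/np.linalg.norm(e-h), onz(w,(403/4-.4,291/4-.4),.124)*1000)
```

```text
[[417.9 305.5]
 [409.3 297.6]
 [517.5 217.9]
 [510.9 209.3]]
[413.60359317 301.56094741] [514.16150533 213.58989075] 133.60688794574074 138.8195989012814 [np.float64(11.721407847735176), np.float64(10.89830379724548)] door edge->hinge [523.19318748 205.68870619]
mid [463.73461328 257.70483787] [461.42954346 252.68710968 124.        ]
```

{"name": "servo_tool", "arguments": {
  "moves": [
    [[41, -29.5, 8, 0, 0, 0, 85], [41, -29.5, 8, 0, 0, 0, 85], [41, -29.5, 8, 0, 0, 0, 85], [41, -29.5, 8, 0, 0, 0, 85], [0, 0, 0, 0, 0, 0, 50], [0, 0, 0, 0, 0, 0, 50]]
  ]
}}

```text
time: 2.45
tool_pos: [0.5224, 0.2004, 0.2849]
tool_rot: [0.0, 0.983, 0.185, -0.001]
contact_force: [0.4, 0.6, 0.5]
gripper_width: 0.596
grasp_force: 0.0
```

Run:
```python
from h import *
w=grab('wrist','w2'); s=manip.state(); print(s['tool_pos'],s['tool_rot'],s['gripper_width'],s['contact_force'])
print(proj(w,[[.5225,.203,.2],[.5225,.203,.18],s['tool_pos'],s['tool_pos']-[0,0,.014]]))
```

```text
[0.52239727 0.20017964 0.28554698] [ 2.20555230e-04  9.82767334e-01  1.84846737e-01 -4.65939209e-05] 0.5863962562013241 [-0.66669375 -0.97543013  0.83868438]
[[271.96585664 211.46815835]
 [272.15036817 205.2737678 ]
 [275.27929621 255.07116159]
 [275.23286444 245.63790007]]
```

View pics/w2.png

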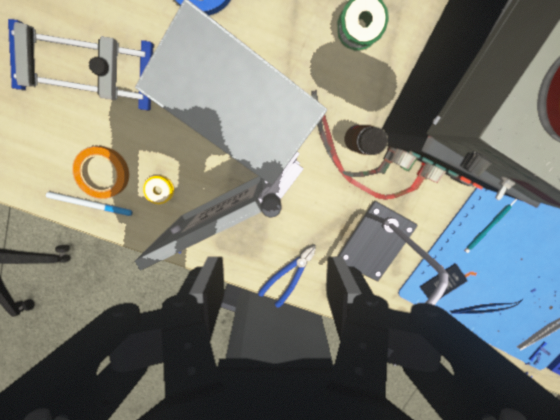

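The wrist view shows the knob as a dark disc around (271,204), the door top running from (262,182) to (140,265), and the hook tip about (436,300). I'll measure the knob's blob.

Run:
```python
from h import *
w=load('w2'); im=w['image']; g=cv2.cvtColor(im,cv2.COLOR_BGR2GRAY)
print(w['mtx'][0][0]); print(g[186:224:2,250:294:2])
a=np.linspace(0,2*np.pi,24,endpoint=False); 
for z in(.2,.18):
  q=proj(w,np.c_[.5225+.009*np.cos(a),.203+.009*np.sin(a),np.full(24,z)]); print(z,q.min(0),q.max(0))
```

```text
308.4317807590039
[[113 112 113  98  81  79  83  92  99 104 107 132 139 138 162 239 244 244
  244 244 226 223]
 [113 114 110  90  80  77  80 101 126 130 128 138 138 137 140 226 243 244
  243 230 221 222]
 [113 114 106  84  80  77  96 127 133 127 138 138 137 137 159 236 243 243
  236 219 222 222]
 [112 113  98  82  78  84 116 129 121 126 118 115 125 163 189 242 243 238
  223 221 223 223]
 [114 110  87  83  82  95 123 124 104  75  69  69  79 185 239 242 242 223
  220 222 224 224]
 [109 101  80  83  87 106 120  89  64  62  64  63  64  82 180 238 228 217
  221 221 222 223]
 [ 92  83  80  79 128 160 108  64  65  67  67  68  69  64  81 176 212 217
  220 220 221 223]
 [ 79  81  90  83 119 217 127  65  70  74  74  75  73  71  66 123 209 215
  217 220 222 224]
 [ 97 135 165 114  92 152  87  71  73  75  76  76  76  75  71 107 209 217
  218 220 222 223]
 [171 184 186 159  97  85  67  74  75  74  77  75  78  76  83  97 200 215
  217 218 221 221]
 [185 186 186 181 123  81  70  76  76  76  75  76  76  83 113 102 189 214
  216 217 219 220]
 [187 186 186 187 169  96  79  78  75  75  75  76  76  78  92 106 190 214
  217 218 218 219]
 [187 187 189 192 188 134  97 107  93  84  99 107  93 111 109 139 212 218
  219 218 218 219]
 [187 187 189 191 190 177 125 110 116 115 116 121 121 122 113 182 221 222
  223 221 219 220]
 [187 187 189 190 189 189 177 121 113 117 120 120 120 117 153 211 219 222
  223 223 222 221]
 [187 189 189 188 192 189 193 183 152 127 119 127 138 176 209 217 218 221
  223 223 223 224]
 [189 189 187 191 193 193 193 194 197 197 193 202 212 217 216 213 217 221
  224 224 224 225]
 [190 191 190 190 194 198 195 195 198 205 211 215 216 219 219 219 219 222
  223 224 226 224]
 [189 194 196 193 193 193 192 195 198 206 211 215 218 219 221 223 224 224
  224 223 224 223]]
0.2 [261.22433799 201.05962985] [282.68396208 221.67321601]
0.18 [262.15520798 195.53743607] [282.12528953 214.83369439]
```

{"name": "servo_tool", "arguments": {
  "moves": [
    [[3, -3, 30, 0, 0, 0, 50], [0, 0, 32, 0, 0, 0, 50], [0, 0, 20, 0, 0, 0, 50], [0, 0, 12, 0, 0, 0, 50], [0, 0, 0, 0, 0, 0, 30], [0, 0, 0, 0, 0, 0, 14], [0, 0, 0, 0, 0, 0, 10], [0, 0, 0, 0, 0, 0, 10], [0, 0, 0, 0, 0, 0, 10], [0, 0, 0, 0, 0, 0, 10]]
  ]
}}

```text
time: 3.75
tool_pos: [0.5243, 0.2051, 0.1914]
tool_rot: [-0.0, 0.983, 0.185, 0.0]
contact_force: [0.3, -0.5, 0.8]
gripper_width: 0.117
grasp_force: 0.0
```

Run:
```python
from h import *
w=grab('wrist','w3'); s=grab('scene','s3'); st=manip.state(); print(st['gripper_width'],st['grasp_force'],manip.tcp_to_tips)
m=np.zeros((600,800,3),np.uint8); m[:420,:560]=w['image']
m[300:,400:]=cv2.resize(s['image'][230:380,190:390],(400,300),interpolation=cv2.INTER_CUBIC)
cv2.imwrite('pics/m3.png',m)
```

```text
0.11767547357158355 0.0 0.014
```

View pics/m3.png

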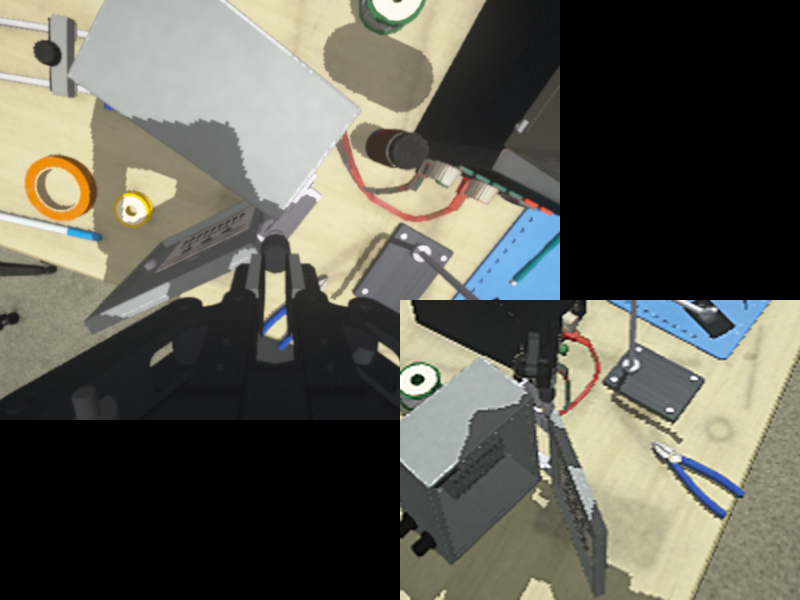

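The wrist view shows the knob's dark disc at (275,253), just beyond the closed finger tips (inner faces at columns about 262 and 288). So the fingers missed it, short in tool x or too high. I'll compute which.

Run:
```python
from h import *
w=load('w3'); a,b=w,load('w2')
for P in[(.5225,.203,.2),(.5245,.204,.2),(.5245,.204,.18),(.5243,.2051,.1914),(.5243,.2051,.1774)]: print(P,proj(w,[P]).round(1))
g=cv2.cvtColor(w['image'],cv2.COLOR_BGR2GRAY); print(g[216:300:3,244:310:3])
```

```text
(0.5225, 0.203, 0.2) [[277.2 265.1]]
(0.5245, 0.204, 0.2) [[276.9 261.4]]
(0.5245, 0.204, 0.18) [[276.6 247.2]]
(0.5243, 0.2051, 0.1914) [[274.8 254.6]]
(0.5243, 0.2051, 0.1774) [[274.8 245.2]]
[[112 113 113  84  77  75  75  91  92 104 108 111 114 139 139 138 139 138
  139 137 148 220]
 [112 112 106  78  76  75  77  91 104 121 105 108 137 137 139 137 138 137
  136 139 209 227]
 [113 111  97  77  76  73  84 115 132 133 116 137 137 137 135 138 136 136
  135 179 226 226]
 [ 95 111  84  75  74  93 107 133 125 103 136 137 138 137 138 135 136 135
  169 224 226 226]
 [108 111  78  78  75  95 122 129  97 132 133 134 135 138 136 136 135 145
  219 224 222 222]
 [ 85  78  76  80  80  96 128 114 126 110 116 117 113 135 136 135 140 212
  220 222 221 221]
 [ 76  73  75  76 101 148 130 124 108  97  82  78 108 112 135 137 195 219
  221 221 221 220]
 [ 73  75  77  73  92 234 215 108  57  56  56  58  57  61 119 185 224 223
  222 220 219 220]
 [ 75  75  75  73  85 151 195  56  54  54  56  56  57  57  66 214 225 225
  225 224 222 222]
 [ 75  80  96  76  86  88  64  54  55  57  58  57  55  54  58 147 225
[... 998 characters left out ...]
7 218 217 207  59  43  95  97
   96  97  51  48]
 [ 40  84  94  94  93  60  37 149 218 221 221 221 220 214  60  43  90  97
   97  97  58  46]
 [ 39  92  94  93  94  51  38 147 215 215 218 221 223 218  63  41  86  97
   96  98  68  45]
 [ 45  94  94  96  95  45  38 149 213 215 218 221 221 217  60  42  84  96
   96  97  78  45]
 [ 49  86 100 103 100  46  35 154 218 219 222 224 222 215  59  41  79 106
  104  95  77  44]
 [ 36  39  49 111 128  53  39 154 222 223 222 223 220 216  60  45  98 130
   73  42  43  43]
 [ 39  39  39  41 118  57  39 172 217 220 222 222 221 217  69  44 110  76
   42  42  41  42]
 [ 38  38  37  38  98  52  39 172 214 217 218 219 219 220  71  43  99  54
   41  41  42  45]]
```

Run:
```python
from h import *
w=load('w3'); cv2.imwrite('pics/c3.png',cv2.resize(w['image'][190:310,200:360],(800,600),interpolation=cv2.INTER_CUBIC))
```

```text
(no output)
```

View pics/c3.png

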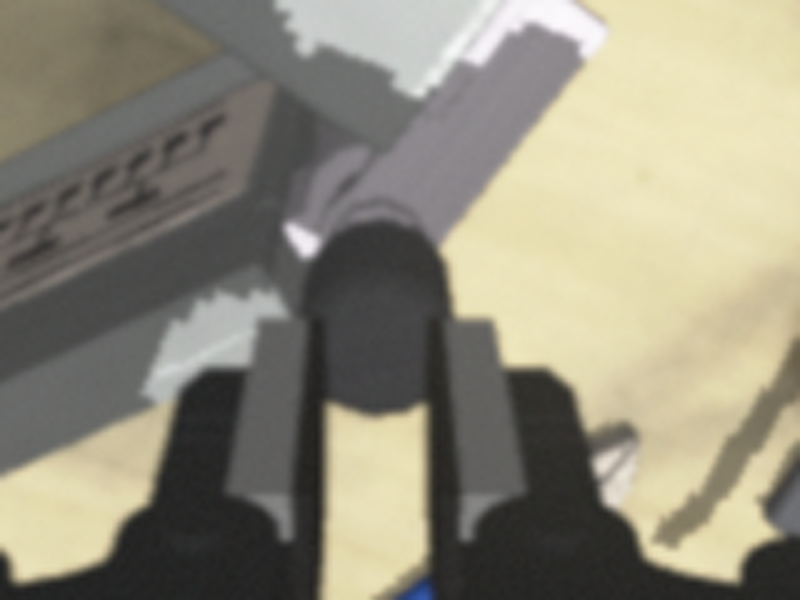

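Run:
```python
from h import *
a,b,s,t=load('w2'),load('w3'),load('scene0'),load('top0')
print(b['eye'],a['eye'])
print('near edge',tri(a,(271,216.5),b,(275,272.5)))
print('mid',tri(a,(271,205.5),b,(275,253)))
for n in [('far',(271,194.5),(275,234))]: print(tri(a,n[1],b,n[2]))
for f,p in((a,(271,206)),(b,(275,254))):
  for q,g in(((263-.2,271),s),((193.5,195.8),t)): print((tri(f,p,g,q)[0]*1000).round(1),tri(f,p,g,q)[1].round(4))
st=manip.state(); R0=R.from_quat(st['tool_rot'],scalar_first=True).as_matrix()
for x in(0,11):
  for z in(-5,0,14): print(x,z,proj(b,[st['tool_pos']+R0@np.array([x,5,z])/1000]).round(1))
```

```text
[0.59156876 0.2314878  0.35369872] [0.589791   0.22690538 0.44709426]
near edge (array([0.51808465, 0.20236306, 0.20019142]), np.float64(0.00039196970170200595))
mid (array([0.52388308, 0.2046882 , 0.18792481]), np.float64(0.00026917060408084085))
(array([0.52994147, 0.20712553, 0.17370275]), np.float64(0.0001233475849462371))
[525.1 203.9 198.7] 0.0036
[524.9 205.3 194.3] 0.0009
[525.6 203.9 197.1] 0.0049
[525.3 205.8 193.4] 0.0007
0 -5 [[283.9 258.2]]
0 0 [[283.6 254.6]]
0 14 [[283.  245.2]]
11 -5 [[284.  239.7]]
11 0 [[283.8 236.5]]
11 14 [[283.1 228.3]]
```

Run:
```python
from h import *
s0,s=load('scene0'),load('s3')
d=cv2.absdiff(s0['image'],s['image']).max(2)
g=cv2.cvtColor(s['image'],cv2.COLOR_BGR2GRAY); g0=cv2.cvtColor(s0['image'],cv2.COLOR_BGR2GRAY)
for z in(.235,.215,.2,.191,.177,.165): print(z,proj(s,[.5245,.205,z]).round(1))
print('diff');print(d[246:290:2,248:278]); print(g[246:290:2,248:278]);print(g0[246:290:2,248:278])
```

```text
0.235 [[261.1 260.8]]
0.215 [[261.6 267. ]]
0.2 [[261.9 271.5]]
0.191 [[262.1 274.1]]
0.177 [[262.5 278.2]]
0.165 [[262.7 281.5]]
diff
[[  2   4   5   6   4   6   8  27  24  24  27  13  16   6   3   4  10  12
    3   6   1   1   3  10  13  13  13  12  12  15]
 [  2   3   2   4   6   7  14  27  23  28  35  20   3  15  70 172 184 169
  160 104  34   6   9  12  10   9  11  14  14  14]
 [  4   3   2   3   4  10  19  40  39  41  46  25   4 107 175 185 175 177
  178 181 165 102  34   5  15  16  16  14  10   8]
 [  1   2  29  20   7  13  20  40  37  37  42  32  79 107 122 154 147 116
  138 111  58   5  20  13   9  13  16  15  15  15]
 [  2   2  64  49   7   3  24  35  36  39  38  10  98 110  88 100 104 125
   91  50  67  16  16  12  13   8  12  13  15  15]
 [  2   5   6   6   9   4  25  15  23  39  39  22   2  28  58  80 100  75
   52  58  18  18   8   5   4  13  17  15  15  15]
 [  8   3   2   5   2  16  28  30  33  34  20  21   7  41  61  70  60  38
   40 138 116  10  22  17  16  16  14  14  14  15]
 [  5   2   9  12  11  26  32  32  31  33  19  47  36  13  17  18   3   2
    6  51  24  2
[... 6587 characters left out ...]
 22  39  47  48  46  41
   26 125 192 198 193 198 141  61  67 155 195 193]
 [166 162 163 164 168 172 107  40  53 196 242 241 179  62  40  43  41  50
  133 192 200 196 192 196 145  74  72 162 162 116]
 [164 165 177 147  77  86  88  62  42  24  93 112  84  93 104 104 100  96
   79 166 207 197 193 195 140  75  81  90  95  97]
 [215 170  61  55  63  66  66  61  78 191 222 199 162 116  92  94  98  96
  105 176 205 199 197 144  80  88 106 114 155 181]
 [ 49  60  66  68  73  72  73  65  47 182 226 220 174  88  78  94  78  95
  163 190 179 133  89  87  90 161 191 184 180 183]
 [ 67  68  68  69  70  58  66  70  59  50 179 233 170  90  70  44 129 164
  159 160 162 164 184 194 188 187 184 186 189 189]]
```

The scene view shows the finger tips covering only the knob's top disc (down to row 273), with its side still visible. So the tips are really higher than the TCP figure implies. I'll open and go lower in small steps, watching the force.

{"name": "servo_tool", "arguments": {
  "moves": [
    [[0, 0, 0, 0, 0, 0, 45], [0, 0, 0, 0, 0, 0, 45], [0, 0, 0, 0, 0, 0, 45], [0, 0, 2, 0, 0, 0, 45], [0, 0, 2, 0, 0, 0, 45], [0, 0, 2, 0, 0, 0, 45]]
  ]
}}

```text
time: 4.6
tool_pos: [0.5243, 0.205, 0.1852]
tool_rot: [0.0, 0.983, 0.185, -0.0]
contact_force: [0.3, 0.3, 0.1]
gripper_width: 0.528
grasp_force: 0.0
```

Run:
```python
from h import *
s=grab('scene','s4'); w=grab('wrist','w4'); st=manip.state(); print(st['tool_pos'],st['gripper_width'],st['contact_force'])
m=np.zeros((600,800,3),np.uint8)
m[:330,:]=cv2.resize(s['image'][225:307,190:390],(800,330),interpolation=cv2.INTER_CUBIC)
m[330:,:400]=cv2.resize(w['image'][200:335,175:375],(400,270),interpolation=cv2.INTER_CUBIC)
m[330:,400:]=cv2.resize(load('s3')['image'][240:294,220:300],(400,270),interpolation=cv2.INTER_CUBIC)
cv2.imwrite('pics/m4.png',m)
```

```text
[0.5240724  0.20500502 0.18490883] 0.5254032234445756 [ 0.25119045 -1.0553285  -0.22970391]
```

{"name": "servo_tool", "arguments": {
  "moves": [
    [[0, 0, 2, 0, 0, 0, 45], [0, 0, 2, 0, 0, 0, 45], [0, 0, 0, 0, 0, 0, 12], [0, 0, 0, 0, 0, 0, 12], [0, 0, 0, 0, 0, 0, 12], [0, 0, 0, 0, 0, 0, 12], [0, 0, 0, 0, 0, 0, 12]]
  ]
}}

```text
time: 5.58
tool_pos: [0.5243, 0.2051, 0.1815]
tool_rot: [-0.0, 0.983, 0.185, 0.0]
contact_force: [0.2, 0.1, 0.3]
gripper_width: 0.139
grasp_force: 0.0
```

{"name": "servo_tool", "arguments": {
  "moves": [
    [[0, 0, 0, 0, 0, 0, 45], [0, 0, 0, 0, 0, 0, 45], [0, 0, 0, 0, 0, 0, 45], [0, 0, 3, 0, 0, 0, 45], [0, 0, 3, 0, 0, 0, 45], [0, 0, 3, 0, 0, 0, 45]]
  ]
}}

```text
time: 6.32
tool_pos: [0.5242, 0.205, 0.172]
tool_rot: [0.0, 0.983, 0.185, -0.0]
contact_force: [0.6, -0.1, 0.9]
gripper_width: 0.526
grasp_force: 0.0
```

Run:
```python
from h import *
s=grab('scene','s5'); w=grab('wrist','w5'); st=manip.state(); print(st['tool_pos'],st['gripper_width'],st['contact_force'])
m=np.zeros((600,800,3),np.uint8)
m[:330,:]=cv2.resize(s['image'][240:290,210:331],(800,330),interpolation=cv2.INTER_CUBIC)
m[330:,:400]=cv2.resize(w['image'][200:335,175:375],(400,270),interpolation=cv2.INTER_CUBIC)
m[330:,400:]=cv2.resize(load('s3')['image'][240:294,220:300],(400,270),interpolation=cv2.INTER_CUBIC)
cv2.imwrite('pics/m5.png',m)
```

```text
[0.52398458 0.20495909 0.17171911] 0.5288117377141288 [ 0.21586796  0.65481122 -1.52435786]
```

View pics/m5.png

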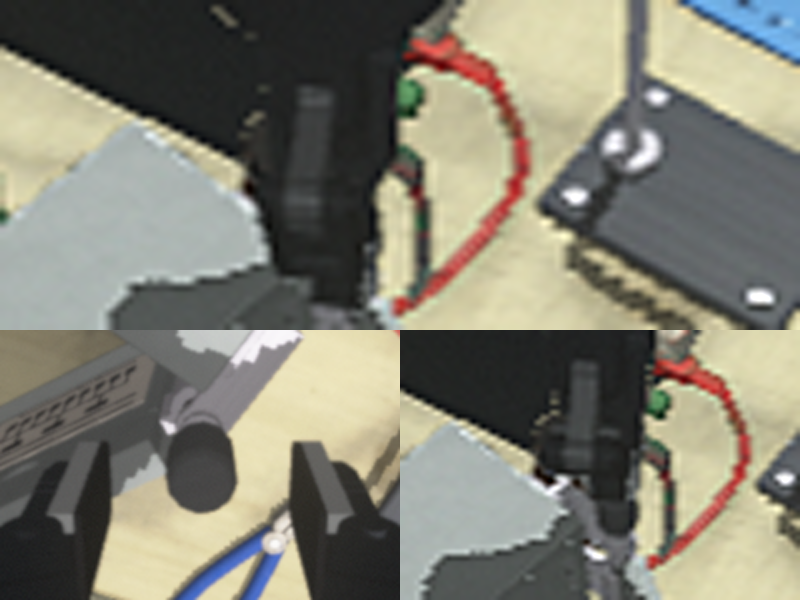

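The wrist crop shows the knob (35 px wide, depth about 158 mm) centred between the fingers (gap 90 px for 45 mm, depth about 154 mm). The tips are only just level with the knob top, so I'll go down further and close.

{"name": "servo_tool", "arguments": {
  "moves": [
    [[0, 0, 3, 0, 0, 0, 45], [0, 0, 3, 0, 0, 0, 45], [0, 0, 3, 0, 0, 0, 45], [0, 0, 3, 0, 0, 0, 45], [0, 0, 0, 0, 0, 0, 10], [0, 0, 0, 0, 0, 0, 10], [0, 0, 0, 0, 0, 0, 10], [0, 0, 0, 0, 0, 0, 10], [0, 0, 0, 0, 0, 0, 10]]
  ]
}}

```text
time: 7.55
tool_pos: [0.5244, 0.2049, 0.1606]
tool_rot: [0.0, 0.983, 0.185, 0.0]
contact_force: [-1.3, -2.1, 1.2]
gripper_width: 0.183
grasp_force: 58.6
```

{"name": "servo_tool", "arguments": {
  "moves": [
    [[0, 0, -4, 0, 0, 0, 10], [0, 0, -4, 0, 0, 0, 10], [0, 0, -4, 0, 0, 0, 10], [0, 0, -4, 0, 0, 0, 10]]
  ]
}}

```text
time: 8.05
tool_pos: [0.5244, 0.2049, 0.1773]
tool_rot: [0.0, 0.983, 0.185, -0.0]
contact_force: [0.3, -3.0, -1.2]
gripper_width: 0.179
grasp_force: 59.1
```

{"name": "servo_tool", "arguments": {
  "moves": [
    [[0, 0, -4, 0, 0, 0, 10], [0, 0, -4, 0, 0, 0, 10], [0, 0, -4, 0, 0, 0, 10], [0, 0, -2, 0, 0, 0, 10], [0, 0, 0, 0, 0, 0, 10]]
  ]
}}

```text
time: 8.68
tool_pos: [0.5244, 0.2049, 0.1906]
tool_rot: [0.0, 0.983, 0.185, 0.0]
contact_force: [0.0, -4.9, 3.3]
gripper_width: 0.182
grasp_force: 59.4
```

Run:
```python
from h import *
w=grab('wrist','w6'); st=manip.state(); print(st['tool_pos'],st['gripper_width'],st['contact_force'],st['grasp_force'])
b=load('w5'); g=lambda f:cv2.cvtColor(f['image'],cv2.COLOR_BGR2GRAY)
print(g(b)[236:300:3,275], g(w)[212:300:3,275]); print(g(w)[212:300:5,240:312:3])
```

```text
[0.52437886 0.20493735 0.19056047] 0.183089621978265 [-0.55086438 -5.40315001  2.95519222] 59.44412603391811
[135 130 111 114  57  56  56  56  63  67  70  71  72  71  69  70  71  71
  78 217 222 221] [112 113 111 115 139 138 116 138 116  99 100  98  99  98  87  54  53  55
  53  54  60  65  68  67  66  66  65  65  65  65]
[[ 93 100 113 112 110  79  79  83 105 113 112 112 113 121 170 136 132 141
  139 141 140 139 139 185]
 [ 83 114 116 114  90  79  79  76  91  95  98 111 112 115 139 141 139 139
  141 140 137 141 216 228]
 [111 113 113 106  76  79  75  82 104 135 136 115 134 139 140 139 140 138
  140 137 154 225 227 228]
 [101 107 118  86  77  82  94 114 133  98 106 139 139 140 137 140 138 138
  137 184 225 225 225 226]
 [102  83  77  78  79  96 109 125 119 127 111 125 133 113 129 136 138 139
  201 221 224 223 223 225]
 [ 75  76  76  78  75  95 236 229 135 130 131 108 105 126 136 131 146 221
  224 223 221 221 222 221]
 [ 76  76  76  77  75  89 112 155 149 133  97  98 100  96 131 145 221 225
  226 227 228 225 226 224]
 [ 83 102 127 127 100  90  90 154 198 196 100  96 101  97 209 222 224 
[... 341 characters left out ...]
83  95  96  93  39  35  48  48  52  52  53  53  54  53  53  55  46
   45  94  99  99  94  48]
 [ 46  95  93  93  88  35  39  50  53  58  59  60  62  58  59  56  51  48
   42  81  98  98  99  60]
 [ 70  94  95  95  71  37  43  56  59  66  68  68  68  67  66  63  59  50
   40  66  97  97  97  85]
 [ 86  95  93  94  57  35  50  62  65  63  66  65  65  69  68  68  65  57
   39  49  96  97  97  97]
 [ 93  94  96  94  39  35  53  66  66  68  66  65  65  65  67  66  66  59
   38  38  92  96  98  96]
 [ 33  36  85 129  50  34  49  65  64  64  65  63  66  64  65  67  67  61
   37  44 124 103  44  41]
 [ 34  39  37 110  54  36  60  80  64  66  65  66  65  65  66  66  64  41
   36  44 114  44  39  41]]
```

Neck now shows above the knob (columns 270–279, rows 239–254), so the pin is drawn. I'll release and rise, then check that it stayed.

{"name": "servo_tool", "arguments": {
  "moves": [
    [[0, 0, 0, 0, 0, 0, 45], [0, 0, 0, 0, 0, 0, 45], [0, 0, 0, 0, 0, 0, 45], [0, 0, -15, 0, 0, 0, 45], [0, 0, -25, 0, 0, 0, 45], [0, 0, -25, 0, 0, 0, 45], [0, 0, 0, 0, 0, 0, 45]]
  ]
}}

```text
time: 9.6
tool_pos: [0.526, 0.2056, 0.2594]
tool_rot: [-0.0, 0.983, 0.185, 0.003]
contact_force: [0.3, 0.3, 0.5]
gripper_width: 0.524
grasp_force: 0.0
```

Run:
```python
from h import *
w=grab('wrist','w7'); t=grab('top','t7'); st=manip.state(); print(st['tool_pos'],st['gripper_width'],st['contact_force'],st['grasp_force'])
g=cv2.cvtColor(w['image'],cv2.COLOR_BGR2GRAY)
print(proj(w,[[.5245,.2048,z] for z in(.166,.198,.208,.228)]).round(1))
print(g[190:250:3,245:306:3])
b=load('w5')
M=rot(b)
for f,gap,c1,c2,row in((load('w5'),45,230,320,257),(load('w2'),50,222,328,257)):
  e,d=ray(f,((c1+c2)/2,row)); dep=gap/1000*308.4/(c2-c1); P=e+d*dep/(d@rot(f)[:,2])
  Rt=R.from_quat(st['tool_rot'],scalar_first=True).as_matrix(); T=np.array([.524,.205,.1717]) if gap==45 else np.array([.5224,.2002,.2855])
  print('tip in tool',(Rt.T@(P-T)*1000).round(1))
```

```text
[0.52435319 0.20515731 0.25553072] 0.5269983723124573 [ 0.40267477  0.12792643 -0.8538683 ] 0.0
[[275.  212.6]
 [275.  224.1]
 [275.1 228.3]
 [275.1 237.9]]
[[110 106 111 113 111 108  86 108 114 113 112 115 113 139 237 245 248 247
  246 230 226]
 [107 112 112 109 109  84  81  91 107 110 114 112 136 161 245 247 246 246
  237 225 226]
 [111 110 106 112 106  81  79  92  97  97 109 128 141 150 238 246 245 243
  222 227 228]
 [ 97  92 112 114  94  81  79  91 103 119 125 140 140 147 243 245 245 228
  225 226 228]
 [ 89  96 115 113  84  82  78 113 136 141 144 140 137 215 244 244 230 226
  227 227 227]
 [100 112 112 108  80  80  96 132 117 193 229 221 230 240 244 230 224 226
  225 226 227]
 [110 104 113  96  92  92 106 129 124 139 240 235 235 243 236 221 223 224
  225 225 226]
 [ 97 109  95  80  80 156 230 138 132 113 116 191 241 242 218 220 224 225
  226 226 227]
 [ 94  79  79  81  80 110 236 206 156 101 101 126 241 225 217 219 223 223
  223 223 224]
 [ 78  79 103 162 150  92 142 194 206 100  95 107 234 215 216 219 220 221
  222 223 222]
 [102 163 184 188 186 110 103 183 109  64  65  66 116
[... 201 characters left out ...]
224 223 222]
 [186 200 200 190 192 195 105  66  71  73  75  74  72  68 150 225 226 225
  225 226 225]
 [195 186 188 194 194 194  86  72  76  75  76  76  77  72 132 225 226 225
  225 223 225]
 [188 188 190 196 195 190  79  73  75  76  75  75  73  75 115 224 225 224
  224 224 225]
 [192 195 198 200 192 189  95  74  75  76  76  76  76  77 101 222 225 226
  226 226 224]
 [190 197 201 197 191 190 128  96  85  99 105  84  77  76 163 225 226 226
  226 224 223]
 [190 194 197 194 193 196 186 109 116 119 120 118 117 105 215 223 224 225
  227 221 220]
 [195 196 192 193 196 194 195 181 125 115 117 117 138 216 223 223 222 221
  221 219 220]]
tip in tool [  7.8   0.1 -20.3]
tip in tool [ 11.5  -0.2 -27.9]
```

The pin stays up: the neck is still exposed at rows 208–219 and the knob sits at rows 220–249. Next I go over the door top.

{"name": "servo_tool", "arguments": {
  "moves": [
    [[-12.3, -23.3, 0, 0, 0, 0, 45], [-12.3, -23.3, 0, 0, 0, 0, 45], [-12.3, -23.3, 0, 0, 0, 0, 45], [0, 0, 0, 0, 0, 10.4, 45], [0, 0, 0, 0, 0, 10.4, 45], [0, 0, 0, 0, 0, 10.4, 45], [0, 0, 0, 0, 0, 10.4, 45], [0, 0, 0, 0, 0, 10.4, 45], [0, 0, 0, 0, 0, 10.5, 45], [0, 0, 0, 0, 0, 0, 45]]
  ]
}}

```text
time: 10.95
tool_pos: [0.4638, 0.2565, 0.2538]
tool_rot: [0.001, 0.937, -0.35, -0.001]
contact_force: [-0.2, 0.6, 0.0]
gripper_width: 0.527
grasp_force: 0.0
```

Run:
```python
from h import *
w=grab('wrist','w8'); st=manip.state(); print(st['tool_pos'],st['tool_rot'],st['joint_pos'].round(2))
h=np.array([.5245,.205]); d=np.array([np.cos(np.radians(138.8)),np.sin(np.radians(138.8))]); n=np.array([d[1],-d[0]])
for y in(12,79,150):
  for x in(-6,6): print(y,x,proj(w,[*(h+d*y/1000+n*x/1000),.17]).round(1))
g=cv2.cvtColor(w['image'],cv2.COLOR_BGR2GRAY)
for r in range(150,300,15): print(r,g[r,230:340:3])
```

```text
[0.46396544 0.25656896 0.25406847] [ 6.57658417e-04  9.36791711e-01 -3.49885945e-01 -8.26287350e-04] [ 0.36 -0.2   1.78  0.    1.56  2.65]
12 -6 [[281.3 128.8]]
12 6 [[265.7 128.7]]
79 -6 [[280.6 212.3]]
79 6 [[266.1 212.2]]
150 -6 [[279.9 288.2]]
150 6 [[266.5 288.2]]
150 [112 113 114 114 110  99  96  99  99 100  98  99 133 163 166 170 169 161
 152 153 157 163 172 173 178 171 169 170 177 174 178 182 188 194 195 196
 195]
165 [202 203 202 195 120 116 114 112 108 102  94  96 138 166 167 175 171 169
 170 168 164 161 160 158 170 164 168 170 174 173 171 167 167 174 175 171
 170]
180 [200 197 199 193 119 114 113 109 109 109 109 111 142 170 173 175 170 171
 171 174 172 171 171 169 168 162 168 169 170 168 166 173 171 173 174 170
 172]
195 [199 195 195 191 116 112 113 117 113 115 116 116 145 168 171 183 167 192
 195 192 183 175 170 172 171 173 172 172 175 176 171 169 169 173 176 172
 167]
210 [187 198 196 161 116 114 115 113 114 117 118 116 147 170 172 185 167 202
 199 196 199 198 195 190 189 190 186 174 172 169 168 164 176 186 191 195
 193]
225 [135 137 137 127 114 114 100 100 106 110 113 113 143 160 104 110 143 197
 199 196 199 201 197 198 197 199 199 199 201 200 197 193 196 196 196 196
 196]
240 [141 111 114 144 145 136 114 107 107 107 108 135 111  96  95  98  94 184
 197 201 204 204 204 205 202 201 202 200 199 199 200 195 202 202 204 204
 198]
255 [194 192 189 171 127 110 112 112 113 112 114 114  91  94  94  93  98 118
 119 119 136 197 198 132 169 204 206 204 203 201 183 122 126 124 128 123
 133]
270 [133 184 180 138  99 138 176 189 153 112 113 113  92  92  94  94  99 113
 114 116 116 123 170 199 176 145 134 140 129 130  84  38  39  41  98  99
  99]
285 [ 68 123 165 187 192 153 110 108 108 108 109 110  91  93  93  92 102 112
 114 133 136 133 136 132 132 135 138 139 142 133  47  37  35  34  36  43
  81]
```

The door's top face lies at columns 266–280, as predicted. Descending to it.

{"name": "servo_tool", "arguments": {
  "moves": [
    [[0, 0, 30, 0, 0, 0, 45], [0, 0, 30, 0, 0, 0, 45], [0, 0, 25, 0, 0, 0, 45], [0, 0, 12, 0, 0, 0, 45], [0, 0, 10, 0, 0, 0, 45], [0, 0, 6, 0, 0, 0, 45], [0, 0, 6, 0, 0, 0, 45], [0, 0, 6, 0, 0, 0, 45], [0, 0, 0, 0, 0, 0, 45]]
  ]
}}

```text
time: 12.12
tool_pos: [0.4642, 0.2566, 0.13]
tool_rot: [0.0, 0.936, -0.351, -0.0]
contact_force: [0.0, -0.5, 0.3]
gripper_width: 0.527
grasp_force: 0.0
```

Run:
```python
from h import *
w=grab('wrist','w9'); st=manip.state(); print(st['tool_pos'],st['contact_force'])
g=cv2.cvtColor(w['image'],cv2.COLOR_BGR2GRAY)
for r in range(180,320,8): print(r,g[r,210:346:4])
```

```text
[0.46446436 0.25673024 0.13033901] [ 0.3337459  -0.06096556 -0.01057295]
180 [202 203 202 202 158 115 117 114 113 106 102  90 116 161 163 165 169 183
 169 169 169 165 162 163 159 163 170 162 170 166 172 176 172 171]
188 [202 202 204 205 185 114 113 113 113 109 106 105 118 165 166 168 171 190
 170 169 170 170 171 169 164 157 172 170 166 165 167 172 178 176]
196 [206 202 205 203 173 114 114 115 110 110 108 108 119 165 166 168 170 188
 168 170 173 170 167 169 173 168 167 165 167 165 172 170 176 178]
204 [201 200 199 200 192 114 114 113 109 110 109 107 119 165 166 167 169 189
 170 170 174 174 171 171 170 169 168 163 169 172 169 167 166 173]
212 [199 199 199 197 196 115 110 111 111 109 112 113 118 164 166 169 169 190
 170 172 174 174 174 170 175 169 160 159 168 169 169 174 173 171]
220 [114 113 111 112 142 116 111 111 113 115 113 113 117 168 168 171 170 181
 170 176 193 185 179 174 170 171 172 169 168 170 173 177 175 170]
228 [113 111 112 113 112 111 114 114 114 113 115 119 117 167 170 170 174 182
 169 178 197 192 189 180 178 174 177 178 174 172 174 172 173 177]
236 [112 114 111 111 113 1
[... 846 characters left out ...]
29  32  31 110 143 113 107 108 107 107  92  95  95  94  97  94
  92 110 115 115 116 117 115 117 134 180  37  37  38  41 101  85]
292 [ 99  36  28  30  31 120 118 107 108 181 192 196 167  94  95  94  94  94
  92  93 113 116 115 117 115 116 114 107  37  36  34  39  61 152]
300 [103  37  27  33  30 176 187 189 193 197 193 195 169  95  96  95  95  93
  94 112 116 115 116 115 115  94  96 113  45  32  32  39  77 101]
308 [ 26  34  29  28  86 192 194 194 191 194 199 195 107  95  96  94  95  91
  91 113 112 112 115 113 113 116 113 114 155  32  32  35  35  31]
316 [ 27  36  28  28 181 180 179 182 191 191 194 116 108  93  93  94  95  92
  92 111 113 113 116 115 113 115 114 113 107  52  26  34  31  29]
```

Run:
```python
from h import *
w=load('w9'); st=manip.state()
h=np.array([.5245,.205]); d=np.array([np.cos(np.radians(138.8)),np.sin(np.radians(138.8))]); n=np.array([d[1],-d[0]])
for z in(.17,.15):
 for y in(40,60,79,100,150):
  print(z,y,[proj(w,[*(h+d*y/1000+n*x/1000),z]).round(1).tolist() for x in(-6,6)])
print(w['eye'],'tcp',st['tool_pos'])
im=w['image']
for r in(190,230,260): print(r,im[r,254:290,1])
g=cv2.cvtColor(im,cv2.COLOR_BGR2GRAY); print(g[262:400:4,270])
```

```text
0.17 40 [[[287.9, 206.0]], [[258.7, 205.9]]]
0.17 60 [[[287.3, 251.0]], [[259.3, 251.0]]]
0.17 79 [[[286.7, 290.3]], [[259.9, 290.3]]]
0.17 100 [[[286.2, 330.1]], [[260.4, 330.1]]]
0.17 150 [[[284.9, 411.8]], [[261.7, 411.8]]]
0.15 40 [[[286.2, 195.0]], [[260.8, 194.9]]]
0.15 60 [[[285.7, 234.7]], [[261.2, 234.7]]]
0.15 79 [[[285.3, 269.8]], [[261.7, 269.8]]]
0.15 100 [[[284.8, 305.8]], [[262.1, 305.8]]]
0.15 150 [[[283.9, 381.0]], [[263.1, 381.0]]]
[0.51874672 0.20928139 0.2921896 ] tcp [0.46446436 0.25673024 0.13033901]
190 [105 107 104 104 119 142 160 165 166 167 167 167 169 168 169 168 170 170
 172 172 172 172 174 184 194 184 174 170 170 170 170 170 171 170 172 173]
230 [118 120 119 117 117 136 157 166 168 168 168 170 169 170 170 171 172 174
 173 174 173 175 177 186 188 179 173 171 171 171 172 174 184 195 199 198]
260 [111 110 110 108 109 128 153 164 167 167 167 169 167 169 168 170 171 171
 171 171 171 171 173 178 173 167 168 167 167 167 169 173 187 197 197 198]
[169 170 170 148  96  95  95  93  95  93  93  96  94  93  94  92  94  92
  91  91  89  91  90  88  89  69  24  22  25  25  22  23  23  23  22]
```

The door face spans columns 259–286, matching z = 0.170. The tips are about 16 mm below the top edge. I'll lower 4 mm more and grip.

{"name": "servo_tool", "arguments": {
  "moves": [
    [[0, -1, 4, 0, 0, 0, 45], [0, 0, 0, 0, 0, 0, 20], [0, 0, 0, 0, 0, 0, 4], [0, 0, 0, 0, 0, 0, 4], [0, 0, 0, 0, 0, 0, 4], [0, 0, 0, 0, 0, 0, 4], [0, 0, 0, 0, 0, 0, 4]]
  ]
}}

```text
time: 13.05
tool_pos: [0.4652, 0.2575, 0.1266]
tool_rot: [-0.0, 0.936, -0.351, -0.0]
contact_force: [-0.8, 0.1, 1.8]
gripper_width: 0.128
grasp_force: 59.9
```

{"name": "servo_tool", "arguments": {
  "moves": [
    [[0, 0, -4, 0, 0, 0, 4], [0, 0, -4, 0, 0, 0, 4], [0, 0, -2.7, 0, 0, 0, 4], [0, 0, 0, 0, 0, 0, 4], [0, 0, 0, 0, 0, 0, 4]]
  ]
}}

```text
time: 13.68
tool_pos: [0.465, 0.2575, 0.137]
tool_rot: [0.0, 0.936, -0.351, -0.0]
contact_force: [-0.1, 0.2, -3.4]
gripper_width: 0.126
grasp_force: 59.2
```

{"name": "servo_tool", "arguments": {
  "moves": [
    [[0, 0, -0.4, 0, 0, 0, 4], [-4, 0, 0, 0, 0, 0, 4], [-6, 0, 0, 0, 0, 0, 4], [-8, 0, 0, 0, 0, 0, 4]]
  ]
}}

```text
time: 14.18
tool_pos: [0.4512, 0.2697, 0.1375]
tool_rot: [-0.0, 0.936, -0.351, -0.0]
contact_force: [0.4, -0.9, -3.2]
gripper_width: 0.121
grasp_force: 59.2
```

{"name": "servo_tool", "arguments": {
  "moves": [
    [[-20, 0, 0, 0, 0, 0, 4], [-22, 0, 0, 0, 0, 0, 4], [-22, 0, 0, 0, 0, 0, 4], [0, 0, -20, 0, 0, 0, 4], [0, 0, -45, 0, 0, 0, 4], [0, 0, -45, 0, 0, 0, 4], [0, 0, -45, 0, 0, 0, 4], [0, 0, -45, 0, 0, 0, 4], [0, 0, 0, 0, 0, -10.3, 4], [0, 0, 0, 0, 0, -10.3, 4], [0, 0, 0, 0, 0, -10.3, 4], [0, 0, 0, 0, 0, -10.3, 4]]
  ]
}}

```text
time: 15.68
tool_pos: [0.4034, 0.3114, 0.339]
tool_rot: [-0.0, 1.0, 0.003, 0.001]
contact_force: [0.3, -0.1, -4.3]
gripper_width: 0.126
grasp_force: 59.2
```

{"name": "servo_tool", "arguments": {
  "moves": [
    [[0, 0, 0, 0, 0, -10.3, 4], [0, 0, 0, 0, 0, -10.3, 4], [0, 0, 0, 0, 0, -10.3, 4], [0, 0, 0, 0, 0, -10.3, 4], [0, 0, 0, 0, 0, -10.3, 4], [0, 0, 0, 0, 0, -10.3, 4], [0, 0, 0, 0, 0, -10.3, 4], [0, 0, 0, 0, 0, -9.9, 4], [0, 0, 0, 0, 0, 0, 4]]
  ]
}}

```text
time: 16.8
tool_pos: [0.4035, 0.3115, 0.3388]
tool_rot: [0.0, 0.755, 0.656, 0.001]
contact_force: [0.4, -0.5, -2.3]
gripper_width: 0.128
grasp_force: 59.2
```

Run:
```python
from h import *
for n in('wrist','scene','top'): grab(n,n[0]+'10')
st=manip.state(); q=R.from_quat(st['tool_rot'],scalar_first=True).as_matrix(); print(st['tool_pos'],q.round(3).tolist(),st['contact_force'],st['joint_pos'].round(2))
w,s,t=load('w10'),load('s10'),load('t10')
for f in(w,s,t): print(proj(f,[[.414,.025,.187],[.494,.0137,.175]]).round(0).tolist())
# bar centre line in scene0/top0 by brightness profile
for nm,a,b in(('scene0',(.414,.025,.187),(.494,.0137,.175)),('top0',(.414,.025,.187),(.494,.0137,.175))):
  f=load(nm);g=cv2.cvtColor(f['image'],cv2.COLOR_BGR2GRAY);p,q=proj(f,[a,b]);print(nm,p.round(1),q.round(1));x0,y0=(np.minimum(p,q)-8).astype(int);x1,y1=(np.maximum(p,q)+8).astype(int);print(x0,y0);print(g[y0:y1,x0:x1])
```

```text
[0.40341408 0.31144493 0.3381348 ] [[0.14, 0.99, 0.001], [0.99, -0.14, 0.0], [0.0, 0.001, -1.0]] [-0.66917563 -0.84508758 -2.86401385] [ 0.51 -0.27  1.7  -0.    1.71  0.65]
[[313.0, 405.0], [371.0, 396.0]]
[[346.0, 235.0], [315.0, 223.0]]
[[243.0, 253.0], [258.0, 229.0]]
scene0 [346.  234.6] [314.9 222.8]
306 214
[[145 147 149 ... 146 146 146]
 [150 149 148 ... 150 149 146]
 [127 151 151 ... 149 149 148]
 ...
 [ 90  89 159 ...  44  41  35]
 [ 91 101 168 ...  46  45  42]
 [ 90  97 168 ...  46  45  44]]
top0 [242.6 253.2] [257.8 228.6]
234 220
[[109 113 144 ... 192 189 193]
 [139 105 119 ... 196 192 192]
 [182 130 114 ... 198 194 198]
 ...
 [200 197 185 ...  91  84  88]
 [190 187 165 ...  95  95  90]
 [185 191 166 ...  89  91  88]]
```

{"name": "servo_tool", "arguments": {
  "moves": [
    [[-47, 3.1, 0, 0, 0, 0, 4], [-47, 3.1, 0, 0, 0, 0, 4], [-47, 3.1, 0, 0, 0, 0, 4], [-47, 3.1, 0, 0, 0, 0, 4], [-47, 3.1, 0, 0, 0, 0, 4], [-47, 3.1, 0, 0, 0, 0, 4], [0, 0, 33, 0, 0, 0, 4], [0, 0, 33, 0, 0, 0, 4], [0, 0, 33, 0, 0, 0, 4], [0, 0, 0, 0, 0, 0, 4], [0, 0, 0, 0, 0, 0, 4]]
  ]
}}

```text
time: 18.32
tool_pos: [0.3835, 0.0295, 0.2402]
tool_rot: [0.001, 0.755, 0.656, 0.001]
contact_force: [0.6, -0.1, -2.7]
gripper_width: 0.125
grasp_force: 59.2
```

Run:
```python
from h import *
for n in('wrist','scene','top'): grab(n,n[0]+'11')
st=manip.state(); T=st['tool_pos'];q=R.from_quat(st['tool_rot'],scalar_first=True).as_matrix(); print(T,q[:,1].round(3),st['contact_force'],st['joint_pos'].round(2))
w,s,t=load('w11'),load('s11'),load('t11')
u=np.array([.990,-.139,0]);v=np.array([.139,.990,0]); O=np.array([.414,.025,0])+.047*u
H=lambda x,y,z:O+u*x/1000+v*y/1000+np.array([0,0,z/1000])
D=lambda x,y,z:T+q@np.array([x,y,z])/1000   # tool pts
for nm,f in(('w',w),('s',s),('t',t)):
  print(nm,'tip',proj(f,[H(-47,0,187),H(-35,0,175),H(0,0,175),H(35,0,175)]).round(1).tolist())
  print('  door +x end top -6/6', proj(f,[D(67,-6,-43.4),D(67,6,-43.4),D(-71,-6,-43.4),D(-71,6,-43.4),D(.2,4,2.6)]).round(1).tolist())
g=cv2.cvtColor(w['image'],cv2.COLOR_BGR2GRAY); print(g[::14,::14])
```

```text
[0.38380846 0.02950793 0.24065573] [ 0.99  -0.138  0.003] [-0.65512177  0.05631656 -3.16550723] [-0.12 -0.59  2.09 -0.    1.64  0.02]
w tip [[316.2, 225.1], [329.6, 220.1], [374.6, 220.1], [419.2, 220.1]]
  door +x end top -6/6 [[259.1, 137.3], [291.3, 137.2], [263.3, 419.1], [287.0, 419.2], [282.0, 252.6]]
s tip [[346.0, 234.6], [340.8, 235.8], [327.4, 229.1], [314.4, 222.6]]
  door +x end top -6/6 [[350.5, 231.2], [345.0, 228.5], [382.9, 190.9], [377.7, 188.7], [359.5, 224.2]]
t tip [[242.6, 253.2], [245.3, 250.9], [251.8, 239.4], [258.0, 228.2]]
  door +x end top -6/6 [[204.7, 239.0], [207.4, 234.7], [258.9, 264.2], [261.4, 259.5], [235.0, 254.6]]
[[132 131 136 ... 114 116 113]
 [131 128 134 ... 116 119  93]
 [136 130 129 ... 120 122  82]
 ...
 [136 136 119 ...  86  20  33]
 [135  29  24 ...  26  23  99]
 [ 24  25  23 ...  23  28  23]]
```

Run:
```python
from h import *
np.set_printoptions(threshold=10**6,linewidth=250)
w=load('w11'); g=cv2.cvtColor(w['image'],cv2.COLOR_BGR2GRAY)
print(g[196:252:2,296:440:4]); print('door end'); print(g[120:152:2,246:302:3])
print('sat'); hs=cv2.cvtColor(w['image'],cv2.COLOR_BGR2HSV); print(hs[196:252:3,296:440:4,1])
```

```text
[[225 225 224 131 123 123 121 120 121 120 118 117 117 118 115 115 114 115 115 114 114 114 113 114 215 212 167  89  93  99 159 220 224 222 223 221]
 [225 226 226 113 125 122 123 122 122 122 121 121 120 119 118 118 118 117 118 116 116 116 117 117 219 219 218 141  91  94 100 162 222 224 224 221]
 [225 226 226 131 127 157 150 127 124 125 126 126 123 123 122 122 122 121 120 119 118 190 167 117 221 220 221 218 126  90  95 100 161 221 224 222]
 [224 228 225 136 127 241 231 126 123 123 122 123 123 120 119 120 120 118 119 119 117 241 220 116 215 220 222 223 216 116  91  95 100 162 223 222]
 [225 227 225 122 127 239 225 125 125 123 124 123 121 121 119 119 120 118 118 118 116 231 161 117 221 221 221 223 223 210 101  92  94 101 173 221]
 [222 226 226 121 124 158 143 123 122 122 121 121 120 119 119 117 116 116 116 116 114 124 117 119 222 220 221 224 223 224 193  95  91  95 101 176]
 [223 226 225 155 123 132 128 128 125 124 124 126 123 123 122 123 140 143 141 141 142 142 152 177 221 220 220 223 223 223 224 178  92  92  89 102]
 [224 226 224 209 201 210 208 206 204 195 188 192 185 180 187 200 218 2
[... 6388 characters left out ...]
08 107 107 109 109 111 110 112 109 114 114 113 113 115 115 114 115 116 116 114 112 115 114 116 113 117 120 120]
 [ 57  59  75 124 122 121 122 119 120 122 122 122 121 122 123 125 125 126 127 126 125 126 127 126 126 127 124 122 122 121 122 123 124 123 125 122]
 [ 55  55 113 123 122 121 122 122 122 122 121 119 125 124 122 126 130 130 127 127 129 129 127 120 126 124 127 124 123 123 124 129 124 122 128 121]
 [ 53  57 123 121 121 123 124 123 120 121 122 129 124 124 129 128 128 132 128 129 131 129 131 132 127 131 129 125 127 125 123 126 124 129 129 125]
 [ 53  57 122 124 121 121 124 125 122 119 118 122 122 124 126 128 129 126 127 129 126 129 128 128 125 128 126 125 122 124 125 123 124 126 125 126]]
```

Bar centre is at wrist rows 213–224 (predicted 220) and the tip is at about (316,224), so the hook estimate holds within 1–2 mm. The door end edge is at row 142 against a predicted 137, so the door sits about 2 mm towards tool -x. I'll correct that, tilt 15°, and approach the tip.

{"name": "servo_tool", "arguments": {
  "moves": [
    [[2.2, 0, 0, 7.5, 0, 0, 4], [0, 0, 0, 7.5, 0, 0, 4], [0, 10, 12, 0, 0, 0, 4], [0, 10, 12, 0, 0, 0, 4], [0, 10.4, 12.4, 0, 0, 0, 4], [0, 0, 0, 0, 0, 0, 4], [0, 0, 0, 0, 0, 0, 4]]
  ]
}}

```text
time: 19.35
tool_pos: [0.4028, 0.029, 0.1958]
tool_rot: [-0.098, 0.748, 0.651, -0.085]
contact_force: [0.2, 0.3, -3.4]
gripper_width: 0.131
grasp_force: 59.3
```

```bash
cat > chk.py <<'E'
from h import *
import sys
np.set_printoptions(threshold=10**6,linewidth=250)
tag=sys.argv[1]
w=grab('wrist','w'+tag); s=grab('scene','s'+tag); t=grab('top','t'+tag)
st=manip.state(); T=st['tool_pos'];q=R.from_quat(st['tool_rot'],scalar_first=True).as_matrix()
u=np.array([.990,-.139,0]);v=np.array([.139,.990,0]); O=np.array([.414,.025,0])+.047*u
H=lambda x,y,z:O+u*x/1000+v*y/1000+np.array([0,0,z/1000])
D=lambda x,y,z:T+q@np.array([x,y,z])/1000
h=D(-1.8,4,2.6); d=h-O; print('hole in hook',(np.array([d@u,d@v,h[2]])*1000).round(1),'tilt',np.degrees(np.arcsin(-q[2,1])).round(1),'F',st['contact_force'].round(1),'tq',st['ft_torque'].round(2),st['gripper_width'],st['joint_pos'].round(2))
for nm,f in(('w',w),('s',s),('t',t)):
  print(nm,proj(f,[H(-47,0,187),H(-35,0,175),H(0,0,175),H(35,0,175)]).round(1).tolist(),'hole',proj(f,[h]).round(1).tolist(),'ends',proj(f,[D(65.2,-6,-43.4),D(65.2,6,-43.4),D(-72.8,-6,-43.4),D(-72.8,6,-43.4)]).round(1).tolist())
E
python3 chk.py 12
python3 - <<'E'
from h import *
np.set_printoptions(threshold=10**6,linewidth=250)
w=load('w12');hs=cv2.cvtColor(w['image'],cv2.COLOR_BGR2HSV); print(hs[196:252:3,276:420:4,1])
E
```

```text
hole in hook [-55.    0.7 192.7] tilt 14.9 F [-0.  -0.4 -2.8] tq [-0.06 -0.28 -0.01] 0.12768212324215658 [-0.12 -0.29  1.97  0.01  1.72  0.02]
w [[297.7, 254.5], [320.5, 248.8], [379.8, 254.8], [444.4, 261.3]] hole [[282.2, 255.9]] ends [[259.5, 142.2], [291.6, 142.2], [263.4, 422.1], [287.1, 422.1]]
s [[346.0, 234.6], [340.8, 235.8], [327.4, 229.1], [314.4, 222.6]] hole [[349.4, 234.7]] ends [[334.6, 239.3], [329.5, 237.8], [366.7, 200.3], [361.8, 199.2]]
t [[242.6, 253.2], [245.3, 250.9], [251.8, 239.4], [258.0, 228.2]] hole [[240.6, 255.0]] ends [[214.5, 235.7], [217.2, 232.3], [265.9, 259.3], [268.2, 255.5]]
[[ 7  5  2  5 55 57 56 61 60 61 58 60 53 52 52 56 36 10 13 14 12 14 14 14 12 14 14 12 16 10 14 12 14 10 12  9]
 [ 5  5  2  5 60 58 57 60 59 58 58 53 53 53 51 56 30 13 11 10 15 11 13 11 14 12 12 12 14 12 12 14 12 14 12  7]
 [ 5  5  5  5 59 60 59 61 57 61 57 53 53 51 51 56 20 10 12 10 10 10 15 10 12 13 13 14 12 14 12 14 12 12 12 12]
 [ 7  5  7  2 59 59 58 61 59 59 52 52 54 52 49 56 15 12  8 10 12 10 10 10 14 14 16 14 16 14 12 14 10 12 12 12]
 [ 7  5  5  7 63 61 55 60 61 55 53 5
[... 929 characters left out ...]
56 55 57 57 57 52 52 48 49 52 50]
 [ 7  5  2 17 60 59 53 50 54 56 52 56 52 52 47 51 55 53 49 52 55 58 58 58 56 54 58 57 58 55 51 49 48 49 49 51]
 [ 2  5  7 15 58 58 55 50 54 56 52 53 51 53 47 50 55 52 51 51 57 58 58 56 56 53 55 56 58 53 49 48 49 47 49 49]
 [ 2  5  5 17 57 61 55 51 55 54 55 55 56 56 51 52 54 53 49 51 57 58 57 54 54 50 50 52 54 52 49 49 46 46 49 50]
 [ 0  5  7 15 57 59 57 54 56 41 11  6  8  7  7  8 10 17 26 40 43 47 54 55 53 50 50 53 52 52 49 49 49 46 50 51]
 [ 5  2  7 20 56 53 27  7  4  7  8  9  9 10  9  9 11  8 10 11  9 12  9  7  6  8 15 26 38 48 53 55 49 48 49 48]
 [ 5  7  5 25 55  6  6  8  8 10  9 10  5  4  5  4  5  7  7  7  7 12 12 13 10  9 10 12 11 10 12 12  9 10  6 13]]
```

Run:
```python
from h import *
np.set_printoptions(threshold=10**6,linewidth=250)
w=load('w12');hs=cv2.cvtColor(w['image'],cv2.COLOR_BGR2HSV)
for c in range(296,420,8):
  col=hs[238:285,c,1]<22; r=np.where(col)[0]; print(c,(r.min()+238,r.max()+238,len(r)) if len(r) else None, end='; ')
g=cv2.cvtColor(w['image'],cv2.COLOR_BGR2GRAY); print(); print(g[238:276:2,280:336:2])
for c in (262,275,288): print(c,g[130:155,c])
```

```text
296 (np.int64(249), np.int64(284), 36); 304 (np.int64(247), np.int64(284), 32); 312 (np.int64(245), np.int64(281), 27); 320 (np.int64(243), np.int64(254), 12); 328 (np.int64(243), np.int64(254), 12); 336 (np.int64(244), np.int64(257), 13); 344 (np.int64(244), np.int64(256), 13); 352 (np.int64(245), np.int64(257), 13); 360 (np.int64(246), np.int64(258), 13); 368 (np.int64(246), np.int64(258), 13); 376 (np.int64(247), np.int64(259), 13); 384 (np.int64(248), np.int64(260), 13); 392 (np.int64(248), np.int64(261), 14); 400 (np.int64(249), np.int64(262), 14); 408 (np.int64(250), np.int64(263), 14); 416 (np.int64(250), np.int64(263), 14); 
[[108 109 108 107 121 198 210 201 205 213 219 222 225 224 222 222 222 224 224 224 222 223 225 225 226 228 229 228]
 [108 109 108 109 122 200 210 198 197 211 217 220 224 223 223 223 223 224 224 223 222 218 219 222 224 226 227 228]
 [107 107 108 108 121 201 211 200 192 204 215 219 223 223 222 223 219 212 198 175 145 133 144 154 158 167 176 184]
 [108 108 107 107 122 206 217 209 195 200 212 218 218 214 188 167 144 124 117 119 124 133 150 148 145 141 138 135]
[... 1344 characters left out ...]
219 223 224 222 219 217 203 172 176]
 [106 106 106 105  93  56  92  97  98  98  98  83  48  48  45  46  49  51 149 210 220 223 222 218 215 202 174 178]
 [107 105 105 103  62  49  89  97  97  99  96  92  52  46  47  47  49  47 110 200 218 223 221 218 215 202 177 180]
 [108 105 106 102  58  47  85  97  97  97  98  93  57  49  48  49  47  47  77 186 217 223 220 216 214 202 177 179]]
262 [227 227 227 226 225 222 217 201 181 161 136 109 102 121 155 183 199 201 201 200 199 199 200 201 199]
275 [140 139 141 141 143 143 144 141 121  96  82  79  87 112 151 178 191 194 184 145 115 108 107 109 108]
288 [198 179 173 173 177 192 189 167 135 106  89  84  86 101 109 110 110 109 110 111 110 110 109 109 110]
```

Tip disc at about (300,253) and bar centre at rows 248–257, within about 1 mm of the prediction, and the hole is on line. Threading it now.

{"name": "servo_tool", "arguments": {
  "moves": [
    [[0, 5, 2, 0, 0, 0, 4], [0, 5, 2, 0, 0, 0, 4], [0, 4, 2, 0, 0, 0, 4], [0, 0, 0, 0, 0, 0, 4]]
  ]
}}

```text
time: 20.0
tool_pos: [0.415, 0.0273, 0.1857]
tool_rot: [-0.099, 0.748, 0.651, -0.086]
contact_force: [0.8, -0.3, -3.7]
gripper_width: 0.125
grasp_force: 59.4
```

{"name": "servo_tool", "arguments": {
  "moves": [
    [[0, 5, 3, 0, 0, 0, 4], [0, 5, 3, 0, 0, 0, 4], [0, 6, -1.6, 0, 0, 0, 4], [0, 8, -2.1, 0, 0, 0, 4], [0, 0, 0, 0, 0, 0, 4]]
  ]
}}

```text
time: 20.62
tool_pos: [0.4378, 0.0241, 0.1778]
tool_rot: [-0.098, 0.748, 0.651, -0.086]
contact_force: [-0.4, 1.7, -3.1]
gripper_width: 0.129
grasp_force: 59.3
```

```bash
python3 chk.py 13
```

```text
hole in hook [-20.8   0.7 174.1] tilt 15.0 F [-0.4 -0.3 -3.4] tq [-0.02 -0.27 -0.04] 0.1290700879451198 [-0.12 -0.19  1.92  0.01  1.67  0.02]
w [[230.1, 260.4], [257.0, 254.3], [316.1, 260.9], [381.2, 268.0]] hole [[280.7, 255.2]] ends [[257.5, 142.0], [289.3, 142.0], [262.0, 420.5], [285.5, 420.5]]
s [[346.0, 234.6], [340.8, 235.8], [327.4, 229.1], [314.4, 222.6]] hole [[335.1, 233.5]] ends [[319.6, 237.9], [314.9, 236.5], [352.0, 200.2], [347.4, 199.1]]
t [[242.6, 253.2], [245.3, 250.9], [251.8, 239.4], [258.0, 228.2]] hole [[247.8, 246.2]] ends [[222.7, 227.3], [225.2, 224.0], [272.7, 249.8], [274.9, 246.3]]
```

{"name": "servo_tool", "arguments": {
  "moves": [
    [[0.5, 7, -1.9, 0, 0, 0, 4], [0, 7, -1.9, 0, 0, 0, 4], [0, 7, -1.9, 0, 0, 0, 4], [0, 0, 0, -7.5, 0, 0, 4], [0, 0, 0, -7.5, 0, 0, 4], [0, 0, 0, 0, 0, 0, 4], [0, 0, 0, 0, 0, 0, 4]]
  ]
}}

```text
time: 21.65
tool_pos: [0.4591, 0.0216, 0.178]
tool_rot: [-0.0, 0.754, 0.656, -0.0]
contact_force: [-0.5, -0.0, -2.9]
gripper_width: 0.127
grasp_force: 59.4
```

```bash
python3 chk.py 14
```

```text
hole in hook [  2.4   1.1 175.1] tilt 0.1 F [-0.1  0.3 -3.2] tq [ 0.   -0.02 -0.  ] 0.12589832059236075 [-0.12 -0.34  2.02 -0.    1.46  0.02]
w [[192.0, 266.0], [217.8, 256.9], [277.8, 257.0], [337.7, 257.0]] hole [[281.9, 255.4]] ends [[259.4, 142.3], [291.2, 142.3], [263.3, 420.7], [286.9, 420.7]]
s [[346.0, 234.6], [340.8, 235.8], [327.4, 229.1], [314.4, 222.6]] hole [[326.3, 228.9]] ends [[315.1, 235.7], [310.3, 233.3], [347.7, 198.4], [343.1, 196.3]]
t [[242.6, 253.2], [245.3, 250.9], [251.8, 239.4], [258.0, 228.2]] hole [[251.8, 238.4]] ends [[224.8, 223.6], [227.2, 219.7], [274.6, 245.9], [276.8, 241.8]]
```

Threaded with no contact force. I'll lower until the bar carries the weight.

{"name": "servo_tool", "arguments": {
  "moves": [
    [[0, 0, 2, 0, 0, 0, 4], [0, 0, 1.5, 0, 0, 0, 4], [0, 0, 0.5, 0, 0, 0, 4], [0, 0, 0, 0, 0, 0, 4]]
  ]
}}

```text
time: 22.3
tool_pos: [0.4591, 0.0216, 0.1745]
tool_rot: [0.0, 0.754, 0.656, 0.0]
contact_force: [-1.0, 0.1, 1.8]
gripper_width: 0.124
grasp_force: 60.1
```

Weight has transferred (the force went from -3.2 to +1.8 N). Releasing.

{"name": "servo_tool", "arguments": {
  "moves": [
    [[0, 0, 0, 0, 0, 0, 14], [0, 0, 0, 0, 0, 0, 17], [0, 0, 0, 0, 0, 0, 22], [0, 0, 0, 0, 0, 0, 30], [0, 0, 0, 0, 0, 0, 36], [0, 0, 0, 0, 0, 0, 36], [0, 0, -3, 0, 0, 0, 36], [0, 0, -8, 0, 0, 0, 36], [0, 0, -12, 0, 0, 0, 36], [0, 0, -20, 0, 0, 0, 36], [0, 0, -40, 0, 0, 0, 36], [0, 0, -40, 0, 0, 0, 36]]
  ]
}}

```text
time: 23.8
tool_pos: [0.4588, 0.0217, 0.2993]
tool_rot: [0.0, 0.754, 0.656, 0.0]
contact_force: [0.1, -0.4, 0.0]
gripper_width: 0.423
grasp_force: 0.0
```

{"name": "servo_tool", "arguments": {
  "moves": [
    [[0, 0, -30, 0, 0, 0, 36], [0, 0, 0, 0, 0, 0, 36], [0, 0, 0, 0, 0, 0, 36], [0, 0, 0, 0, 0, 0, 36], [0, 0, 0, 0, 0, 0, 36], [0, 0, 0, 0, 0, 0, 36], [0, 0, 0, 0, 0, 0, 36], [0, 0, 0, 0, 0, 0, 36], [0, 0, 0, 0, 0, 0, 36], [0, 0, 0, 0, 0, 0, 36], [0, 0, 0, 0, 0, 0, 36], [0, 0, 0, 0, 0, 0, 36]]
  ]
}}

```text
time: 25.3
tool_pos: [0.4588, 0.0217, 0.3267]
tool_rot: [-0.0, 0.754, 0.656, 0.0]
contact_force: [-0.1, 0.1, -0.6]
gripper_width: 0.42
grasp_force: 0.0
```

Run:
```python
from h import *
np.set_printoptions(threshold=10**6,linewidth=250)
import time
w=grab('wrist','w15'); w2=grab('wrist','w16'); st=manip.state(); print(st['tool_pos'],st['contact_force'],st['gripper_width'])
print('diff',cv2.absdiff(w['image'],w2['image']).mean())
u=np.array([.990,-.139,0]);v=np.array([.139,.990,0]); O=np.array([.414,.025,0])+.047*u
H=lambda x,y,z:O+u*x/1000+v*y/1000+np.array([0,0,z/1000])
# door hanging: hole (2.4,1.1,170): top edge z=216; door mid at hook x = 2.4-4
print(proj(w,[H(x-1.6,y+1.1,216) for y in(67,0,-71) for x in(-6,6)]).round(1).tolist())
g=cv2.cvtColor(w['image'],cv2.COLOR_BGR2GRAY)
for r in range(110,310,10): print(r,g[r,226:326:3])
```

```text
[0.45877519 0.02170733 0.32669179] [ 0.4674728  -0.13090052 -1.15570769] 0.42663078245692365
diff 1.1433475056689342
[[268.3, 131.3], [282.3, 131.3], [268.6, 206.8], [281.7, 206.8], [269.0, 276.5], [281.2, 276.5]]
110 [111 119 186 207 136 183 166 148 174 208 207 208 211 209 142 137 109 124 145 184 222 222 226 225 226 226 225 226 227 227 228 224 216 212]
120 [112 108 156 187 197 239 241 231 218 198 187 202 203 193 137 110  65  75 134 133 206 212 217 219 221 222 220 221 221 223 223 225 217 209]
130 [226 227 227 227 225 224 217 219 221 219 211 202 200 194 117 109 115 117 110 178 192 185 185 193 188 193 197 212 216 218 222 221 213 208]
140 [223 225 226 227 226 229 224 211 199 188 198 197 197 161 109 111 112 112 108 153 150 153 172 159 160 161 145 120 125 211 223 219 216 209]
150 [213 222 219 223 223 225 223 224 223 216 121 127 207 129 103 112 113 113 108 116 122 121 122 122 122 123 122 117  75 109 221 181 123 147]
160 [217 215 205 213 221 223 223 223 221 213 127 133 132 127 165 193 198 201 188 124 129 128 128 129 128 127 129 129  81  88 129 129 128 186]
170 [198 197 209 218 222 223 227 2
[... 1253 characters left out ...]
101  88  51 107 213 205 210 220 209 179 179 180 180 180 202 203 202 162  67  71  78  73  78  65  64 166 176 162  47  55  98  98  99]
270 [101  85  50  47  71 218 223 223 221 210 178 178 180 177 178 201 203 203 200 178 176 178 176 177 176 177 177 168 163  46  45  53  98  98]
280 [ 85  44  46  46  59 222 221 225 221 208 176 177 177 178 122 108 175 175 177 177 178 177 180 177 176 175 176 176 120  44  44  42  52  97]
290 [ 47  45  44  44  57 221 225 223 222 207 175 176 176 178 178 176 129 171 132 155 178 177 177 176 177 176 176 174 120  40  41  40  43  52]
300 [ 49  42  42  43 165 227 226 224 220 210 175 174 174 173 176 175 171 175 159 142 175 118 166 175 174 173 176 176 173  60  40  40  45  51]
```

The wrist image shows the door's top edge at columns 268–281, ending at row 278, where a freely hanging upright door should be. It is still between frames and the gripper is clear, so I'm handing in.

```bash
python3 -c "
from plant import manip
print(manip.job_done())"
```

```text
the job is handed in; nothing more can be done
None
```

The job is handed in: the pin was drawn and stayed up, and the door now hangs still on the hook with its chart side towards the free end; the hand-in returned no verdict.

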